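Put the saucepans and hand presses away after preparing vegetables

TASK

Put the cooking things away: nest the smaller saucepans in the largest one on the cork mat, biggest first, each sitting flat with the handles fanned out so that every handle stands at least a hand's grip (6 cm) clear of the others where it would be held. Fold the lemon squeezer and the garlic press shut, lay both in the bamboo case and close its lid fully. Leave the garlic bulb, the lemon halves and the potatoes where they lie.

Things in the scene. Friction and masses are not known exactly. Their poses are not given: they have to be found in the camera images.
- pan_a_base (a point): Largest saucepan: steel, 160 mm across outside, 64 mm high, wall 3 mm, floor 4 mm, 0.55 kg. It stands on the cork mat. Each smaller pan fits any larger one with 9 mm to spare all round and rests on its floor, its handle passing over the larger rims; handles one above another foul. This point: centre of its underside; own z up its axis, own +x from the axis towards the handle's end
- pan_a_grip (a point): Largest saucepan's handle, a bar 16 mm wide and 12 mm high, rising 8 degrees outwards, its underside everywhere above the rim; it ends 195 mm from the pan's axis. This point: middle of the bar, 110 mm from the pan's axis, 76 mm above the underside, where the pan can be pinched; same axes as the pan
- pan_b_base (a point): Second saucepan: steel, 134 mm across outside, 64 mm high, wall 3 mm, floor 4 mm, 0.3 kg. It may be absent. This point: centre of its underside; own z up its axis, own +x from the axis towards the handle's end
- pan_b_grip (a point): Second saucepan's handle, a bar 16 mm wide and 12 mm high, rising 8 degrees outwards, its underside everywhere above the rim; it ends 182 mm from the pan's axis. This point: middle of the bar, 110 mm from the pan's axis, 78 mm above the underside, where the pan can be pinched; same axes as the pan
- pan_c_base (a point): Third saucepan: steel, 108 mm across outside, 64 mm high, wall 3 mm, floor 4 mm, 0.24 kg. It may be absent. This point: centre of its underside; own z up its axis, own +x from the axis towards the handle's end
- pan_c_grip (a point): Third saucepan's handle, a bar 16 mm wide and 12 mm high, rising 8 degrees outwards, its underside everywhere above the rim; it ends 169 mm from the pan's axis. This point: middle of the bar, 110 mm from the pan's axis, 80 mm above the underside, where the pan can be pinched; same axes as the pan
- pan_d_base (a point): Smallest saucepan: steel, 84 mm across outside, 64 mm high, wall 3 mm, floor 4 mm, 0.18 kg. It may be absent. This point: centre of its underside; own z up its axis, own +x from the axis towards the handle's end
- pan_d_grip (a point): Smallest saucepan's handle, a bar 16 mm wide and 12 mm high, rising 8 degrees outwards, its underside everywhere above the rim; it ends 157 mm from the pan's axis. This point: middle of the bar, 110 mm from the pan's axis, 82 mm above the underside, where the pan can be pinched; same axes as the pan
- cork_mat: Round cork mat fixed to the counter, diameter 200 mm, 6 mm thick, under the largest saucepan; origin at the centre of its underside
- lemon_press_grip (a point): Yellow lemon squeezer, two hinged halves, 188 mm long, cup 70 mm across, 46 mm high when folded, 0.29 kg, handles 18 mm wide. Lies on its lower half, upper arm standing open; handle end to own -x, hinge to own +x. This point: neck of the handles, 30 mm above the underside, half-way up the pair of folded handles (18 mm wide, 18 to 43 mm above the underside); they end 100 mm from here towards -x
- lemon_press_hinge (a point): Hinge axis of the same tool (parallel to its own y), 80 mm from the neck point towards +x and 36 mm above the underside; the upper face of the arm, 120 mm from the hinge, lies level with the hinge when folded
- lemon_press_arm (a joint): Angle of its upper arm: 0 folded shut on the lower handle, growing as it stands open, 1.5 at most. The hinge is stiff enough to stay where it is left; about 1 N at the handle moves it
- garlic_press_grip (a point): Steel garlic press, two hinged halves, 159 mm long, chamber 34 mm wide, 46 mm high when folded, 0.24 kg, handles 16 mm wide. Lies on its lower half, upper arm standing open; handle end to own -x, hinge to own +x. This point: neck of the handles, 30 mm above the underside, half-way up the pair of folded handles (16 mm wide, 18 to 43 mm above the underside); they end 100 mm from here towards -x
- garlic_press_hinge (a point): Hinge axis of the same tool (parallel to its own y), 53 mm from the neck point towards +x and 34 mm above the underside; the upper face of the arm, 93 mm from the hinge, lies level with the hinge when folded
- garlic_press_arm (a joint): Angle of its upper arm: 0 folded shut on the lower handle, growing as it stands open, 1.5 at most. The hinge is stiff enough to stay where it is left; about 1 N at the handle moves it
- tool_case_in (a point): Bamboo tool case, fixed: outside 185 mm along its own x, 250 mm along its own y, 70 mm high, walls and floor 6 mm. This point: centre of its inner floor. The lid is hinged on top of the +x wall: hinge axis parallel to own y, 92 mm along +x and 64 mm above this point. The lid is a board 185 by 250 mm, 8 mm thick; steel knob 35 mm high on its outer face, 30 mm from the free edge, midway along it
- tool_case_lid (a joint): Angle of the lid: 0 shut flat on the walls, growing as it opens, 1.9 at most. Its hinge is stiff: the lid stays where it is left and takes about 3 N near the free edge
- garlic_bulb: Garlic bulb, white, 56 mm across, 53 mm high; origin at the centre of its underside. Not part of the job
- lemon_half_1: Squeezed lemon half, cut face down, 61 mm across, 38 mm high; origin at the centre of its underside. Not part of the job
- lemon_half_2: Another lemon half, cut face down, 61 mm across, 38 mm high; origin at the centre of its underside. Not part of the job
- potato_1: Potato, 76 mm across, 52 mm high; origin at the centre of its underside. Not part of the job
- potato_2: Potato, 68 mm across, 47 mm high; origin at the centre of its underside. Not part of the job
Things that resemble listed ones, but are neither listed nor needed, are in the scene too. What is shaped like the part that bears lemon_press_grip but turquoise is not meant.

How it is judged (in metres and radians):
At the end, for the whole second after the job is handed in: Each smaller pan sits flat (0.06 rad, within 3.5 mm of its seat) in the largest one, which is within 40 mm of the mat's centre; handle points, 110 mm from the axes, over 50 mm apart; presses folded (below 0.12 rad) in the case, lid shut (below 0.06 rad); pans at rest (horizontal distance between pan_a_base and cork_mat below 0.04 m and angle between pan_a_base's own z axis and vertical below 0.05 rad and horizontal distance between each of pan_b_base, pan_c_base, pan_d_base and pan_a_base below 0.038 m and z of pan_b_base in the frame of pan_a_base below 0.0075 m and angle between each of pan_b_base, pan_c_base, pan_d_base's own z axis and vertical below 0.06 rad and linear speed of each of pan_b, pan_c, pan_d below 0.02 m/s and z of pan_c_base in the frame of pan_a_base below 0.0115 m and z of pan_d_base in the frame of pan_a_base below 0.0155 m and horizontal distance between pan_a_grip and pan_b_grip above 0.05 m and horizontal distance between each of pan_a_grip, pan_b_grip and pan_c_grip above 0.05 m and horizontal distance between each of pan_a_grip, pan_b_grip, pan_c_grip and pan_d_grip above 0.05 m and value of joint each of lemon_press_arm, garlic_press_arm below 0.12 rad and x of lemon_press_grip in the frame of tool_case_in between -0.088 and 0.088 m and y of lemon_press_grip in the frame of tool_case_in between -0.12 and 0.12 m and height (world z) of each of lemon_press_grip, garlic_press_grip below 0.07 m and x of garlic_press_grip in the frame of tool_case_in between -0.088 and 0.088 m and y of garlic_press_grip in the frame of tool_case_in between -0.12 and 0.12 m and value of joint tool_case_lid below 0.06 rad); the robot touches nothing.
It fails at once if the garlic bulb, a lemon half or a potato is pushed more than 30 mm from its place (distance of any of garlic_bulb, lemon_half_1, lemon_half_2, potato_1, potato_2 from where it was at the start of the episode above 0.03 m).
Of pan_b, pan_c, pan_d only 2 to 3 are there at a start; the rules pass over those that are not, and their reading is None.
At some moment in a run one of pan_b, pan_c, pan_d, lemon_press may be knocked a few centimetres aside while the robot is not near it.
It also fails if it takes over 208 s, if anything falls off the work surface, if the arm or the gripper's body presses on something with over 40 N, if the wrist force passes 120 N, or if a joint passes its speed limit or range.

ROBOT

A 6-joint arm with a two-finger parallel gripper is mounted at the origin on the work surface. World frame = base frame: x ahead of the robot, y to its left, z up, the work surface at z = 0. Lengths are in mm, angles in rad, forces in N, time in s.
With the tool pointing down it reaches from about 350 to 875 mm from the base axis. Payload 4.2 kg.
Tool frame: the origin (TCP) lies at the very end of the fingers, on their centre line; the grasp point (between the pads) lies 19 mm behind it; z points along the fingers, y is the line along which they close (so a half turn about z gives the same grasp; the last joint's range is limited). The gripper opens to 85 mm and grips with 20 to 120 N. Pads are 22 mm wide; open, the fingers measure 114 mm over their backs; the gripper's body (76 mm by 85 mm) begins 54 mm behind the grasp point. The pads swing forward as they close: fully open they stand 13 mm farther back than shut.
Start: joints at [1.443, 0.385, 0.008, 0, -1.194, -0.259], TCP at [235.734, 578.817, 231.312] pointing down, gripper open.
Joint ranges: [-3.14, 3.14], [-1.21, 2.06], [-1.07, 1.41], [-3.16, 2.05], [-2.99, -0.16], [-3.1, 3.1]. Speed limits (rad/s): [2.79, 2.79, 3.14, 3.14, 3.14, 3.14].

INTERFACE

Orientations are given as a unit quaternion [x, y, z, w].
In Python, from bench import arm gives the robot as it stands. The module is installed in compiled form; this text tells all that it offers.
- The arm moves only by the tool drive_tool, never from a script. Its argument "targets" is a list of rows, each a list of 5 numbers: the closure, from -1 (fully open) to 1 (shut), then the shift along the tool's x, y, z in mm, then the turn about the tool's z in degrees. In form: [[grip, tx, ty, tz, roll], ...]. A call has 1 to 12 rows; each row is the pose to reach, as a shift and turn from the pose commanded when the call began, along the tool's axes at that moment; what a row does not reach only later rows make up. A row lasts 1/10 s, in which the tool goes at most 50 mm and 8.59 degrees, less where a joint would pass 70% of its speed; a pose out of reach is approached as far as the arm can. A call with a gripper value outside its range is refused whole. The fingers move at their own pace and stop on an object; the grip force is fixed at half the most. Time passes only in rows, so rows that repeat a pose let the fingers close. It gives the time, the measured TCP pose, the force, the opening and the grip force at its end, in the units of the state.
- arm.read_state(): the state, without advancing time (a new reading comes with each control period).
- arm.get_image(name): name is "scene" or "top" or "wrist"; returns the picture (384x512x3 uint8, blue, green, red); there is no depth.
- arm.camera_params(name): a dict with "fov_y" (degrees; the focal length in pixels is half the picture's height over the tangent of half this angle, whatever the lens; pixels are square), "cx", "cy" (the principal point, pixels), "rvec" (rotation vector, rad) and "tvec" (3), from world to camera coordinates, as OpenCV has them; the wrist camera has in their place "tool_from_camera" (4x4, takes a point from camera to tool coordinates, whose origin is the TCP and whose axes are the flange's). Camera axes: x right, y down, z forward; pixel columns grow to the right and rows downward; lengths in mm; the calibration is good to about 2 mm. A picture is of the moment at which its call begins: read the wrist's pose just before it. camera_params takes no time and is no camera call.
- arm.job_done(): hands the job in; it is judged then, once.
The state is a dict: "clock": time; "joints": joint angles; "joint_vel": joint speeds; "joint_efforts": joint torques, N m; "position": TCP position; "ee_rot": TCP orientation; "contact_force": force on the tool from outside, world axes, zero at the start; "wrist_torque": the same for the moment, N m; "gripper_width": finger opening in mm; "grasp_force": force on a finger pad.
Only numpy, scipy, OpenCV 4.12 (cv2) and the standard library are available. Lean on these libraries where they do the work, as an engineer would, in place of code of your own. Each camera call takes 0.05 s, during which the arm holds its last target. There are 200 camera calls.

## Working session

There is one attempt and no reset: what is moved stays moved. The work goes in short steps, Python scripts to look and compute and a tool call to move; the robot and the scene stay as the last step left them, time stands still between calls to the robot, and variables do not carry over. Pictures are saved under pics/ and viewed, at most 14 in all, crops included, and the job is handed in when it is done.

Besides the shell and the picture viewer there is one more tool, called after ">>>" by a JSON object that holds its "op" and its "data", one argument or row to a line. drive_tool: Moves the arm, as the interface text tells. Its arguments: {"type":"object","properties":{"targets":{"type":"array","items":{"type":"array","items":{"type":"number"}}}},"required":["targets"]}

```bash
mkdir -p pics
python3 - <<'E'
from bench import arm
import cv2,numpy as np
s=arm.read_state();print(s)
for n in("top","scene"):
    cv2.imwrite(f"pics/{n}0.png",cv2.resize(arm.get_image(n),(800,600),interpolation=cv2.INTER_CUBIC)); print(n,arm.camera_params(n))
print(arm.camera_params("wrist"))
E
```

```text
{'clock': 0.0, 'joints': array([ 1.44259850e+00,  3.85550868e-01,  6.63996714e-03, -5.07424893e-04,
       -1.19402583e+00, -2.58590392e-01]), 'joint_vel': array([-8.24746307e-04, -5.77428219e-04, -2.26616461e-04, -2.32731416e-04,
        1.40218727e-03, -1.89649962e-06]), 'joint_efforts': array([ 2.10253957e-04, -3.92291522e+01,  1.88397521e+01,  4.18630421e+00,
       -4.63729579e-03,  1.06204592e-07]), 'position': array([235.52485254, 578.28981827, 230.22931727]), 'ee_rot': array([ 9.81338990e-01, -1.92282567e-01, -1.65591637e-04,  1.08329212e-03]), 'contact_force': array([-0.30366961,  0.49536207, -0.09656503]), 'wrist_torque': array([-0.02512577, -0.01878748,  0.01493578]), 'grasp_force': 0.0, 'gripper_width': 85.18700409440694}
top {'fov_y': 44.96353891025142, 'cx': 259.79787402367293, 'cy': 184.67780099245562, 'rvec': array([ 2.17408926, -2.13578787,  0.15004243]), 'tvec': array([  82.59854742,  493.64076269, 1386.31973742])}
scene {'fov_y': 57.02930359183249, 'cx': 255.48301602447228, 'cy': 188.2769288749601, 'rvec': array([ 1.93073015,  1.81412502, -0.54076035]), 'tvec': array([-145.69400653, -353.82560787, 1572.31572126])}
{'fov_y': 69.77924532543105, 'cx': 257.32812761195873, 'cy': 191.16010439701424, 'tool_from_camera': array([[ 1.35918007e-03, -9.47194234e-01, -3.20657504e-01,
         8.18302123e+01],
       [ 9.99999031e-01,  1.38393887e-03,  1.50689876e-04,
         1.39783888e+00],
       [ 3.01037802e-04, -3.20657398e-01,  9.47195198e-01,
        -1.42245124e+02],
       [ 0.00000000e+00,  0.00000000e+00,  0.00000000e+00,
         1.00000000e+00]])}
```

View pics/top0.png

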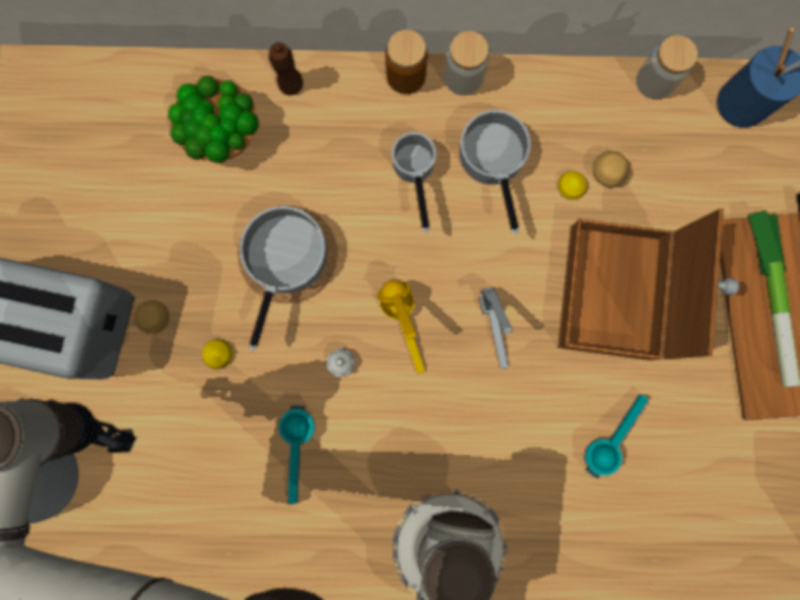

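View pics/scene0.png

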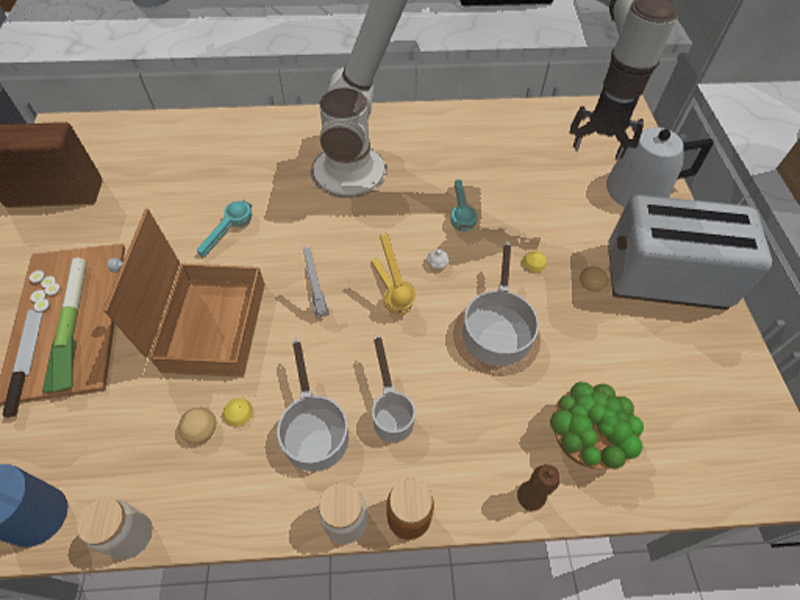

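The top view has pan_a at (284,248), pan_b at (495,147) and pan_d at (414,157), so pan_c is absent. The lemon press is at (396,298), the garlic press at (490,300) and the open case at (620,290). I'll enlarge these.

```bash
cat > h.py <<'E'
from bench import arm
import cv2,numpy as np
from scipy.spatial.transform import Rotation as R
def cam(n,st=None):
    p=arm.camera_params(n); f=192/np.tan(np.radians(p['fov_y']/2))
    if n=='wrist':
        st=st or arm.read_state(); T=np.array(p['tool_from_camera']); Rw=R.from_quat(st['ee_rot']).as_matrix()
        Rc=Rw@T[:3,:3]; c=Rw@T[:3,3]+st['position']
    else:
        Rc=R.from_rotvec(p['rvec']).as_matrix().T; c=-Rc@p['tvec']
    return f,p['cx'],p['cy'],Rc,c
def back(n,uv,z,st=None):
    f,cx,cy,Rc,c=cam(n,st); d=Rc@np.array([(uv[0]-cx)/f,(uv[1]-cy)/f,1]); return c+d*(z-c[2])/d[2]
def proj(n,P,st=None):
    f,cx,cy,Rc,c=cam(n,st); q=Rc.T@(np.array(P,float)-c); return np.array([cx+f*q[0]/q[2],cy+f*q[1]/q[2]])
def crop(n,x,y,w,h,s,name):
    im=arm.get_image(n); np.save('pics/'+name+'.npy',im)
    cv2.imwrite('pics/'+name+'.png',cv2.resize(im[y:y+h,x:x+w],None,fx=s,fy=s,interpolation=cv2.INTER_CUBIC))
def yaw(st=None):
    st=st or arm.read_state(); M=R.from_quat(st['ee_rot']).as_matrix(); return np.degrees(np.arctan2(M[1,0],M[0,0])),M
def goto(P,ydeg=None,st=None):
    """print shift in current tool axes to bring TCP to P with tool-x yaw ydeg"""
    st=st or arm.read_state(); y,M=yaw(st); d=M.T@(np.array(P,float)-st['position'])
    r=None
    if ydeg is not None:
        r=-((ydeg-y+180)%360-180)
    print('t',st['clock'].__round__(1),'pos',st['position'].round(1),'yaw',round(y,1),'j6',round(st['joints'][5],2),'shift',d.round(1),'roll',r)
E
python3 - <<'E'
from h import *
crop('top',140,68,228,171,3.5,'c1')
crop('top',345,125,140,105,5.5,'c2')
print(yaw())
for n in('top','scene'): print(cam(n))
E
```

```text
(np.float64(-22.16570035544308), array([[ 9.26096605e-01, -3.77286251e-01, -4.03546071e-04],
       [-3.77286452e-01, -9.26095736e-01, -1.27296126e-03],
       [ 1.06548487e-04,  1.33113757e-03, -9.99999108e-01]]))
(np.float64(463.9464810924319), 259.79787402367293, 184.67780099245562, array([[ 0.01731465, -0.99096424,  0.13300408],
       [-0.99982661, -0.018072  , -0.00448899],
       [ 0.00685208, -0.1329033 , -0.99110532]]), array([ 303.36398845,   97.72847718, 1439.02938547]))
(np.float64(353.40446451591396), 255.48301602447228, 188.2769288749601, array([[ 0.06592931,  0.82822446, -0.55650478],
       [ 0.99774956, -0.04789328,  0.04692603],
       [ 0.01221245, -0.5583462 , -0.82951816]]), array([1177.65374645,   54.63772686, 1108.48653754]))
```

View pics/c1.png

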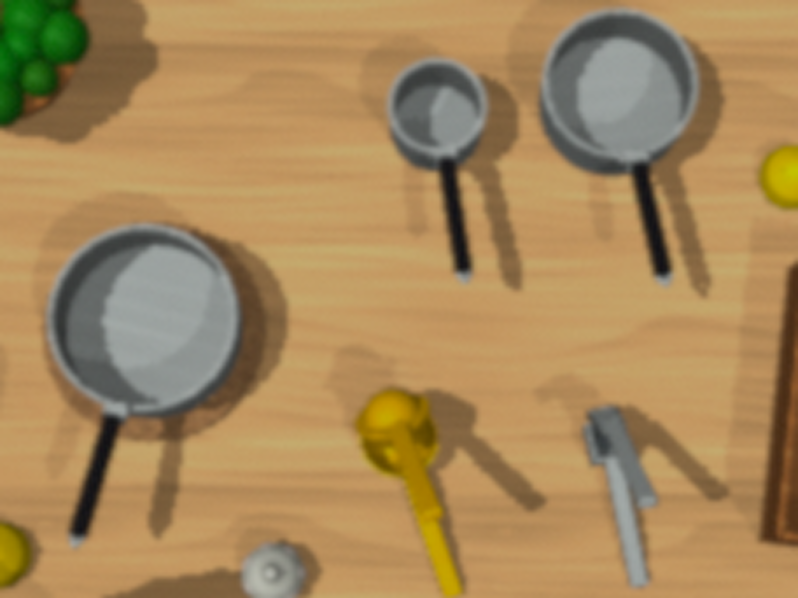

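View pics/c2.png

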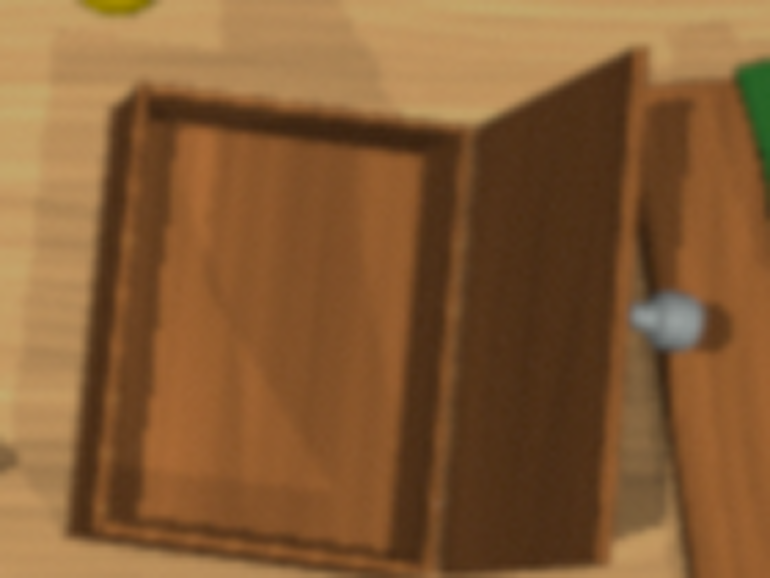

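Run:
```python
from h import *
g=lambda x,y,z,n='top':back(n,(140+x/3.5,68+y/3.5),z)
def pan(nm,c,t,zr,zt):
    C=g(*c,zr);T=g(*t,zt);d=T-C;a=np.arctan2(d[1],d[0]);L=np.hypot(d[0],d[1])
    print(nm,C[:2].round(),'tipL',L.round(1),'ang',np.degrees(a).round(1),'grip',(C[:2]+110*np.array([np.cos(a),np.sin(a)])).round(1))
pan('a',(144.5,319),(76,541),70,94);pan('b',(619.5,87),(664,277),64,88);pan('d',(438.5,109),(464,278),64,88)
def press(nm,end,mid,tip,hd,hz,w):
    E=g(*end,24);M=g(*mid,28);u=(M-E)[:2];u/=np.linalg.norm(u);N=E[:2]+100*u;H=np.r_[N+hd*u,hz]
    print(nm,'neck',N.round(1),'u ang',np.degrees(np.arctan2(u[1],u[0])).round(1),'hinge',H.round(1))
    for th in np.arange(.2,1.5,.1):
        q=proj('top',H+(hd+98)*np.r_[-np.cos(th)*u,np.sin(th)]); print(round(th,1),((q-[140,68])*3.5).round(),end=' ')
    q=proj('top',H);print('\nhingepx',((q-[140,68])*3.5).round())
press('lemon',(452,592),(414,485),0,80,36,18)
press('garlic',(639,582),(615,475),0,53,34,16)
k=lambda x,y,z:back('top',(345+x/5.5,125+y/5.5),z)
for nm,p in dict(hiFarL=(143,88,70),nearL=(97,527,70),farHinge=(470,128,70),nearHinge=(432,568,70),lidtopfar=(642,48,250),lidtopnear=(603,562,250)).items(): print(nm,k(*p).round(1))
```

```text
a [560. 328.] tipL 196.9 ang 166.8 grip [452.9 353.2]
b [776. -79.] tipL 178.3 ang -168.7 grip [ 668.  -100.9]
d [753.  79.] tipL 157.6 ang -171.4 grip [644.   62.7]
lemon neck [426.9  95.4] u ang 20.6 hinge [501.8 123.5  36. ]
0.2 [451. 585.] 0.3 [450. 579.] 0.4 [448. 571.] 0.5 [445. 562.] 0.6 [442. 550.] 0.7 [438. 536.] 0.8 [433. 521.] 0.9 [427. 504.] 1.0 [421. 485.] 1.1 [414. 465.] 1.2 [407. 444.] 1.3 [400. 423.] 1.4 [392. 401.] 
hingepx [383. 396.]
garlic neck [442.2 -79.3] u ang 13.1 hinge [493.8 -67.3  34. ]
0.2 [644. 575.] 0.3 [646. 570.] 0.4 [647. 563.] 0.5 [648. 555.] 0.6 [648. 544.] 0.7 [647. 533.] 0.8 [646. 519.] 0.9 [645. 504.] 1.0 [643. 488.] 1.1 [641. 471.] 1.2 [638. 453.] 1.3 [634. 435.] 1.4 [631. 416.] 
hingepx [601. 410.]
hiFarL [ 626.3 -242.    70. ]
nearL [ 385.  -213.8   70. ]
farHinge [ 607.3 -421.3   70. ]
nearHinge [ 366.3 -393.3   70. ]
lidtopfar [ 607.9 -436.8  250. ]
lidtopnear [ 362.2 -408.6  250. ]
```

Run:
```python
from h import *
goto((668,-101,180),-168.7)
goto((470,250,200),-100)
```

```text
t 0.2 pos [235.6 578.5 230.6] yaw -22.2 j6 -0.26 shift [656.8 466.1  51.3] roll 146.5342996445569
t 0.2 pos [235.6 578.5 230.6] yaw -22.2 j6 -0.26 shift [341.  215.8  30.9] roll 77.83429964455692
```

>>> {"op": "drive_tool", "data": {
  "targets": [
    [-1, 20, 0, 0, 10],
    [-1, 20, 0, 0, 10]
  ]
}}

```text
clock: 0.4
position: [255.3, 570.6, 231.0]
ee_rot: [0.96, -0.279, 0.0, 0.0]
contact_force: [-0.0, -0.3, 0.0]
gripper_width: 85.3
grasp_force: 0.0
```

Run:
```python
from h import *
goto((668,-101,180),-168.7)
```

```text
t 0.4 pos [255.3 570.6 231. ] yaw -32.4 j6 -0.4 shift [708.1 346.2  51.6] roll 136.32637383615696
```

>>> {"op": "drive_tool", "data": {
  "targets": [
    [-1, 708, 346, 0, 100],
    [-1, 708, 346, 0, 100],
    [-1, 708, 346, 0, 100],
    [-1, 708, 346, 0, 100],
    [-1, 708, 346, 0, 100],
    [-1, 708, 346, 0, 100],
    [-1, 708, 346, 0, 100],
    [-1, 708, 346, 0, 100],
    [-1, 708, 346, 0, 100],
    [-1, 708, 346, 0, 100],
    [-1, 708, 346, 0, 100],
    [-1, 708, 346, 0, 100]
  ]
}}

```text
clock: 1.6
position: [571.1, 59.7, 231.4]
ee_rot: [-0.404, 0.915, 0.0, 0.0]
contact_force: [-0.1, 1.0, 0.6]
gripper_width: 85.4
grasp_force: 0.0
```

Run:
```python
from h import *
goto((668,-101,180),-168.7)
```

```text
t 1.6 pos [571.1  59.7 231.4] yaw -132.4 j6 -1.13 shift [  53.5 -179.9   51.4] roll 36.34911125415772
```

>>> {"op": "drive_tool", "data": {
  "targets": [
    [-1, 54, -180, 51, 36],
    [-1, 54, -180, 51, 36],
    [-1, 54, -180, 51, 36],
    [-1, 54, -180, 51, 36],
    [-1, 54, -180, 51, 36],
    [-1, 54, -180, 51, 36],
    [-1, 54, -180, 51, 36]
  ]
}}

```text
clock: 2.3
position: [667.5, -98.7, 180.6]
ee_rot: [-0.104, 0.995, 0.0, 0.0]
contact_force: [0.8, 0.5, 0.6]
gripper_width: 85.7
grasp_force: 0.0
```

Run:
```python
from h import *
goto((668,-101,59),-168.7)
st=arm.read_state()
im=arm.get_image('wrist')
for p in [(776,-79,64),(668,-101,84),(599,-115,94)]:
    u=proj('wrist',p,st);print(u.round()); cv2.circle(im,tuple(int(round(v)) for v in u),3,(0,0,255),1)
cv2.imwrite('pics/w1.png',im)
```

```text
t 2.3 pos [667.5 -98.7 180.6] yaw -168.0 j6 -1.45 shift [ -0.   -2.4 121.6] roll 0.6727594587129317
[255. 281.]
[255. 194.]
[256. 116.]
```

View pics/w1.png

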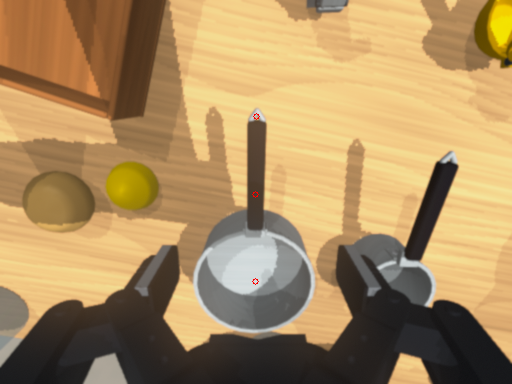

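>>> {"op": "drive_tool", "data": {
  "targets": [
    [-1, 0, -2, 50, 0.7],
    [-1, 0, -2, 100, 0.7],
    [-1, 0, -2, 121, 0.7],
    [-1, 0, -2, 121, 0.7],
    [1, 0, -2, 121, 0.7],
    [1, 0, -2, 121, 0.7],
    [1, 0, -2, 121, 0.7],
    [1, 0, -2, 121, 0.7],
    [1, 0, -2, 121, 0.7],
    [1, 0, -2, 121, 0.7],
    [1, 0, -2, 121, 0.7],
    [1, 0, -2, 121, 0.7]
  ]
}}

```text
clock: 3.55
position: [668.3, -101.5, 60.6]
ee_rot: [-0.097, 0.995, -0.0, 0.001]
contact_force: [-1.6, 1.8, 6.3]
gripper_width: 14.7
grasp_force: 59.6
```

>>> {"op": "drive_tool", "data": {
  "targets": [
    [1, 0, 0, -20, 0],
    [1, 0, 0, -40, 0],
    [1, 0, 0, -60, 0],
    [1, 0, 0, -80, 0],
    [1, 0, 0, -100, 0],
    [1, 0, 0, -120, 0],
    [1, 0, 0, -130, 0],
    [1, 0, 0, -130, 0]
  ]
}}

```text
clock: 4.35
position: [668.3, -101.5, 190.0]
ee_rot: [-0.097, 0.995, 0.0, 0.001]
contact_force: [-0.8, 0.7, -1.3]
gripper_width: 14.8
grasp_force: 58.8
```

Run:
```python
from h import *
goto((485,247.5,190),-133)
crop('wrist',128,96,256,192,1.6,'w2')
crop('scene',60,110,380,230,2,'s2')
```

```text
t 4.3 pos [ 668.3 -101.5  190. ] yaw -168.9 j6 -1.46 shift [ 1.125e+02  3.778e+02 -2.000e-01] roll -35.872995356686005
```

View pics/s2.png

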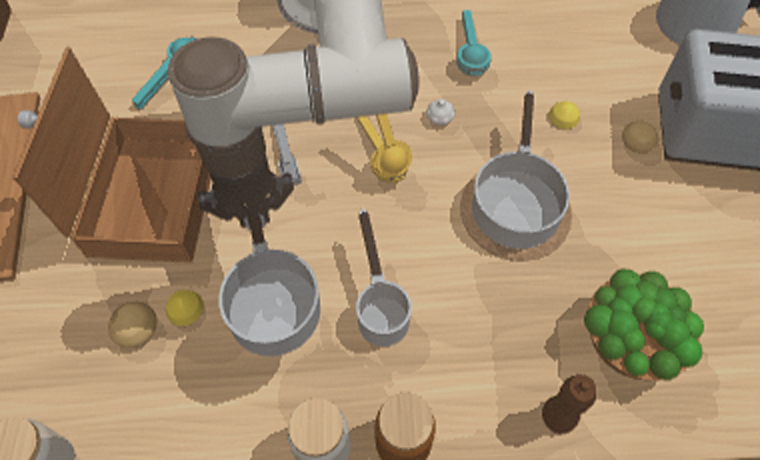

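>>> {"op": "drive_tool", "data": {
  "targets": [
    [1, 5, 20, 0, -1],
    [1, 15, 50, 0, -4],
    [1, 27, 90, 0, -8],
    [1, 39, 130, 0, -12],
    [1, 51, 170, 0, -16],
    [1, 63, 210, 0, -20],
    [1, 75, 250, 0, -24],
    [1, 86, 290, 0, -28],
    [1, 97, 325, 0, -32],
    [1, 105, 352, 0, -34],
    [1, 110, 370, 0, -35],
    [1, 112.5, 377.8, 0, -35.9]
  ]
}}

```text
clock: 5.65
position: [483.1, 248.4, 187.9]
ee_rot: [-0.4, 0.916, -0.0, -0.001]
contact_force: [-0.0, 0.2, -2.3]
gripper_width: 14.8
grasp_force: 58.8
```

>>> {"op": "drive_tool", "data": {
  "targets": [
    [1, 0, 0, 0, 0],
    [1, 0, 0, 20, 0],
    [1, 0, 0, 40, 0]
  ]
}}

```text
clock: 5.95
position: [485.1, 246.6, 148.9]
ee_rot: [-0.398, 0.917, 0.0, 0.0]
contact_force: [0.4, -0.5, -3.0]
gripper_width: 14.5
grasp_force: 58.8
```

Run:
```python
from h import *
goto((485,247.5,69),-133)
crop('top',150,90,120,90,6.5,'c3')
st=arm.read_state(); print(st['gripper_width'])
w=arm.get_image('wrist'); cv2.imwrite('pics/w3.png',w)
t=cv2.imread('pics/c3.png'); t=cv2.resize(t,(480,360)); cv2.imwrite('pics/m3.png',cv2.resize(np.hstack([t,cv2.resize(w,(480,360))]),(800,300)))
```

```text
t 6.0 pos [485.1 246.6 148.9] yaw -133.1 j6 -1.52 shift [-0.5  0.7 79.9] roll -0.050863261180296604
14.791345185987886
```

View pics/m3.png

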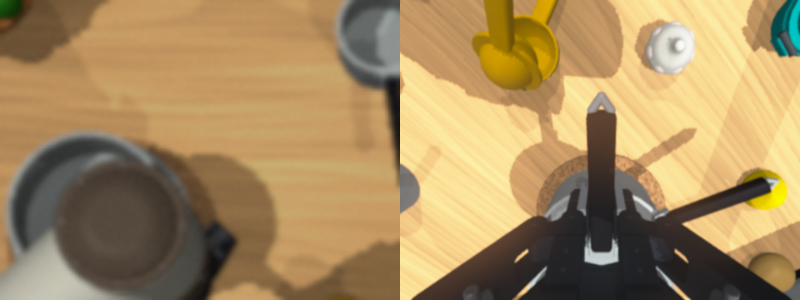

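Run:
```python
from h import *
T=np.array(arm.camera_params('wrist')['tool_from_camera']);f,cx,cy,_,_=cam('wrist')
for a in range(-10,11,2):
    p0=np.array([72,0,-10.]);c,s=np.cos(np.radians(a)),np.sin(np.radians(a))
    p=np.array([c*p0[0]+s*p0[2],0,-s*p0[0]+c*p0[2]])+[0,0,-19]  # a>0: tip up
    q=np.linalg.inv(T)@np.r_[p,1]; print(a,(cx+f*q[0]/q[2]).round(),(cy+f*q[1]/q[2]).round())
w=cv2.imread('pics/w3.png'); col=w[60:200,250:264].mean(1).mean(1).round(); print(col[:90].astype(int).tolist())
```

```text
-10 257.0 125.0
-8 257.0 126.0
-6 257.0 126.0
-4 257.0 127.0
-2 257.0 128.0
0 257.0 130.0
2 257.0 131.0
4 257.0 133.0
6 257.0 136.0
8 257.0 138.0
10 257.0 141.0
[149, 149, 149, 149, 149, 149, 149, 148, 148, 147, 147, 146, 146, 145, 144, 143, 143, 142, 142, 141, 141, 141, 141, 140, 140, 140, 139, 139, 139, 139, 140, 140, 141, 141, 142, 143, 143, 144, 150, 164, 182, 196, 201, 203, 203, 202, 202, 201, 201, 200, 200, 200, 200, 200, 200, 200, 199, 192, 178, 168, 166, 164, 161, 158, 156, 156, 157, 158, 158, 158, 157, 154, 151, 148, 147, 151, 155, 159, 163, 155, 125, 94, 80, 74, 71, 70, 70, 71, 71, 71]
```

>>> {"op": "drive_tool", "data": {
  "targets": [
    [1, 0, 0, 15, 0],
    [1, 0, 0, 30, 0],
    [1, 0, 0, 45, 0],
    [1, 0, 0, 55, 0],
    [1, 0, 0, 63, 0],
    [1, 0, 0, 63, 0]
  ]
}}

```text
clock: 6.65
position: [484.4, 246.8, 85.6]
ee_rot: [-0.399, 0.917, -0.0, -0.001]
contact_force: [0.1, 0.0, -2.7]
gripper_width: 14.6
grasp_force: 58.7
```

>>> {"op": "drive_tool", "data": {
  "targets": [
    [1, 0, 0, 5, 0],
    [1, 0, 0, 9, 0],
    [1, 0, 0, 13, 0],
    [1, 0, 0, 15, 0],
    [1, 0, 0, 15, 0]
  ]
}}

```text
clock: 7.15
position: [484.7, 247.5, 71.3]
ee_rot: [-0.399, 0.917, -0.0, 0.0]
contact_force: [-1.0, -0.7, -0.0]
gripper_width: 14.8
grasp_force: 58.9
```

>>> {"op": "drive_tool", "data": {
  "targets": [
    [1, 0, 0, 1, 0],
    [-0.3, 0, 0, 1, 0],
    [-0.3, 0, 0, 1, 0],
    [-0.3, 0, 0, 1, 0],
    [-0.3, 0, 0, 1, 0],
    [-0.3, 0, 0, -15, 0],
    [-0.3, 0, 0, -50, 0],
    [-0.3, 0, 0, -100, 0],
    [-0.3, 0, 0, -130, 0]
  ]
}}

```text
clock: 8.05
position: [485.8, 248.1, 205.1]
ee_rot: [-0.399, 0.917, 0.0, 0.003]
contact_force: [0.5, -1.3, 0.5]
gripper_width: 55.5
grasp_force: 0.0
```

Run:
```python
from h import *
st=arm.read_state();print(st['gripper_width'])
goto((644,62.7,180),-171.4)
im=arm.get_image('wrist');cv2.imwrite('pics/w4.png',im)
for P in [(560,328,70),(560,328,10)]: print(proj('wrist',P,st))
# has anything moved?  compare unobstructed top
a=arm.get_image('top').astype(int);b=np.load('pics/c1.npy').astype(int);d=np.abs(a-b).max(2)
for n,P in dict(d=(753,79,64),lemon=(450,104,30),garlic=(450,-77,30)).items():
    u,v=proj('top',P).astype(int);print(n,d[v-18:v+18,u-18:u+18].mean())
cv2.imwrite('pics/m4.png',np.hstack([cv2.resize(im,(400,300)),cv2.resize(a[60:244,140:385].astype(np.uint8),(400,300))]))
```

```text
55.49032317253776
t 8.1 pos [485.8 248.1 205.1] yaw -132.9 j6 -1.52 shift [  28.1 -242.1   25.3] roll 38.47513595601578
[257.1117918 270.0210608]
[257.20507358 244.2071144 ]
d 2.071759259259259
lemon 37.723765432098766
garlic 6.135030864197531
```

View pics/m4.png

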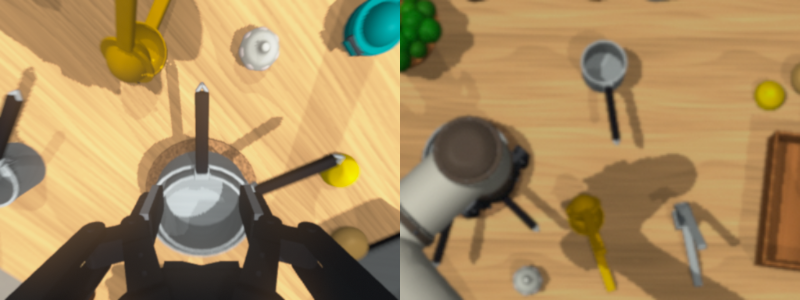

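>>> {"op": "drive_tool", "data": {
  "targets": [
    [-1, 28, -242, 25, 38.5],
    [-1, 28, -242, 25, 38.5],
    [-1, 28, -242, 25, 38.5],
    [-1, 28, -242, 25, 38.5],
    [-1, 28, -242, 25, 38.5],
    [-1, 28, -242, 25, 38.5],
    [-1, 28, -242, 25, 38.5],
    [-1, 28, -242, 25, 38.5]
  ]
}}

```text
clock: 8.95
position: [642.0, 62.5, 175.9]
ee_rot: [-0.075, 0.997, 0.0, -0.0]
contact_force: [0.6, 0.5, -0.4]
gripper_width: 85.3
grasp_force: 0.0
```

Run:
```python
from h import *
goto((644,62.7,63),-171.4)
st=arm.read_state()
im=arm.get_image('wrist')
for p in [(753,79,64),(644,62.7,88),(597,55.5,92)]: print(proj('wrist',p,st).round(), end=' ')
g=im.max(2); 
for r in (120,140,160,180,200,220):
    c=np.where(g[r,180:330]<75)[0]; print(r,(c.min()+180,c.max()+180) if len(c) else None)
```

```text
t 8.9 pos [642.   62.5 175.9] yaw -171.4 j6 -1.77 shift [-2.100e+00 -1.000e-01  1.129e+02] roll -0.015385384462092588
[258. 286.] [258. 200.] [258. 147.] 120 None
140 None
160 None
180 (np.int64(251), np.int64(252))
200 (np.int64(251), np.int64(264))
220 (np.int64(252), np.int64(264))
```

>>> {"op": "drive_tool", "data": {
  "targets": [
    [-1, -1, 0, 50, 0],
    [-1, -1, 0, 95, 0],
    [-1, -1, 0, 113, 0],
    [-1, -1, 0, 113, 0],
    [1, -1, 0, 113, 0],
    [1, -1, 0, 113, 0],
    [1, -1, 0, 113, 0],
    [1, -1, 0, 113, 0],
    [1, -1, 0, 113, 0],
    [1, -1, 0, 113, 0],
    [1, -1, 0, 113, 0],
    [1, -1, 0, 113, 0]
  ]
}}

```text
clock: 10.2
position: [643.7, 62.1, 64.0]
ee_rot: [-0.074, 0.997, -0.0, 0.0]
contact_force: [-2.4, 0.1, 4.8]
gripper_width: 15.0
grasp_force: 62.5
```

>>> {"op": "drive_tool", "data": {
  "targets": [
    [1, 0, 0, -20, 0],
    [1, 0, 0, -40, 0],
    [1, 0, 0, -60, 0],
    [1, 0, 0, -80, 0],
    [1, 0, 0, -100, 0],
    [1, 0, 0, -120, 0],
    [1, 0, 0, -130, 0],
    [1, 0, 0, -130, 0]
  ]
}}

```text
clock: 11.0
position: [644.0, 62.3, 194.0]
ee_rot: [-0.074, 0.997, 0.0, 0.001]
contact_force: [-0.6, 0.0, -2.3]
gripper_width: 15.1
grasp_force: 61.6
```

Run:
```python
from h import *
a=np.radians(-75);goto((560+110*np.cos(a),328+110*np.sin(a),190),-75)
```

```text
t 11.0 pos [644.   62.3 194. ] yaw -171.5 j6 -1.77 shift [ 31.3 165.9   4. ] roll -96.4716211254156
```

>>> {"op": "drive_tool", "data": {
  "targets": [
    [1, 2, 10, 0, -3],
    [1, 5, 25, 0, -10],
    [1, 8, 41, 0, -18],
    [1, 11, 57, 0, -26],
    [1, 14, 73, 0, -34],
    [1, 17, 89, 0, -42],
    [1, 20, 105, 0, -50],
    [1, 23, 121, 0, -58],
    [1, 26, 137, 0, -66],
    [1, 29, 150, 0, -74],
    [1, 30, 160, 0, -82],
    [1, 31, 166, 0, -89]
  ]
}}

```text
clock: 12.2
position: [587.3, 222.2, 191.1]
ee_rot: [0.754, -0.657, -0.001, 0.002]
contact_force: [0.1, 0.2, -2.6]
gripper_width: 14.6
grasp_force: 61.6
```

>>> {"op": "drive_tool", "data": {
  "targets": [
    [1, 0, 0, 0, -5],
    [1, 0, 0, 0, -7.5],
    [1, 0, 0, 20, -7.5],
    [1, 0, 0, 40, -7.5],
    [1, 0, 0, 40, -7.5]
  ]
}}

```text
clock: 12.7
position: [585.5, 220.3, 148.3]
ee_rot: [0.793, -0.609, -0.002, 0.005]
contact_force: [-0.4, -0.3, -2.3]
gripper_width: 15.0
grasp_force: 61.6
```

Run:
```python
from h import *
a=np.radians(-75);goto((560+110*np.cos(a),328+110*np.sin(a),77),-75)
```

```text
t 12.7 pos [585.5 220.3 148.3] yaw -75.0 j6 -0.35 shift [-0.8 -3.9 71.2] roll -0.010149670196369698
```

>>> {"op": "drive_tool", "data": {
  "targets": [
    [1, 0, -2, 15, 0],
    [1, 0, -2, 30, 0],
    [1, 0, -2, 45, 0],
    [1, 0, -2, 57, 0],
    [1, 0, -2, 64, 0],
    [1, 0, -2, 64, 0]
  ]
}}

```text
clock: 13.3
position: [589.8, 222.0, 88.1]
ee_rot: [0.794, -0.609, -0.0, 0.001]
contact_force: [-0.1, -0.2, -1.8]
gripper_width: 14.7
grasp_force: 61.6
```

>>> {"op": "drive_tool", "data": {
  "targets": [
    [1, 0, 0, 2, 0],
    [1, 0, 0, 4, 0],
    [1, 0, 0, 6, 0],
    [1, 0, 0, 6, 0]
  ]
}}

```text
clock: 13.7
position: [590.2, 222.3, 83.3]
ee_rot: [0.794, -0.608, -0.0, -0.0]
contact_force: [-0.4, 0.1, -2.1]
gripper_width: 15.1
grasp_force: 61.6
```

>>> {"op": "drive_tool", "data": {
  "targets": [
    [1, 0, 0, 2, 0],
    [1, 0, 0, 4, 0],
    [1, 0, 0, 5, 0],
    [1, 0, 0, 5, 0],
    [1, 0, 0, 5, 0]
  ]
}}

```text
clock: 14.2
position: [590.5, 222.3, 78.6]
ee_rot: [0.794, -0.608, 0.0, -0.0]
contact_force: [0.5, -0.9, 0.6]
gripper_width: 14.5
grasp_force: 61.8
```

>>> {"op": "drive_tool", "data": {
  "targets": [
    [1, 0, 0, 0.5, 0],
    [-0.3, 0, 0, 0.5, 0],
    [-0.3, 0, 0, 0.5, 0],
    [-0.3, 0, 0, 0.5, 0],
    [-0.3, 0, 0, 0.5, 0],
    [-0.3, 0, 0, -15, 0],
    [-0.3, 0, 0, -50, 0],
    [-0.3, 0, 0, -100, 0],
    [-0.3, 0, 0, -120, 0],
    [-0.3, 0, 0, -120, 0]
  ]
}}

```text
clock: 15.2
position: [592.2, 223.4, 203.1]
ee_rot: [0.794, -0.608, 0.002, -0.004]
contact_force: [0.3, -0.1, -0.0]
gripper_width: 55.4
grasp_force: 0.0
```

Run:
```python
from h import *
st=arm.read_state()
u=np.array([np.cos(np.radians(20.6)),np.sin(np.radians(20.6))]);H=np.array([501.8,123.5])
print(H-60*u,H-120*u); goto((*(H-60*u),190),20.6)
im=arm.get_image('wrist')
a=arm.get_image('top').astype(int)
cv2.imwrite('pics/m5.png',np.hstack([cv2.resize(im,(400,300)),cv2.resize(a[60:244,140:385].astype(np.uint8),(400,300))]))
```

```text
[445.63642786 102.3895011 ] [389.47285571  81.27900219]
t 15.2 pos [592.2 223.4 203.1] yaw -74.9 j6 -0.35 shift [ 78.7 173.1  11.4] roll -95.5303500787146
```

View pics/m5.png

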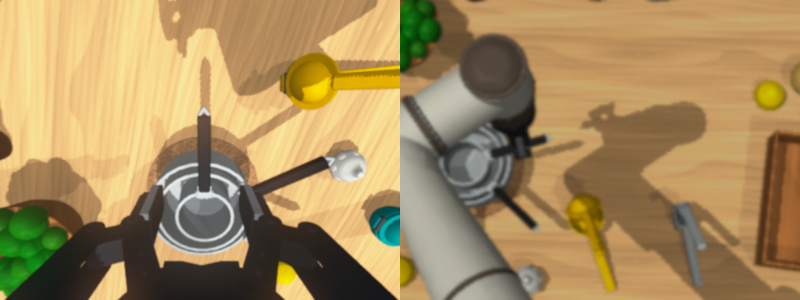

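Run:
```python
from h import *
goto((422.2,93.6,190),-159.4)
```

```text
t 15.3 pos [589.9 222.3 198.3] yaw -75.0 j6 -0.35 shift [ 80.8 195.3   8.2] roll 84.42373641486262
```

>>> {"op": "drive_tool", "data": {
  "targets": [
    [1, 8, 20, 0, 8],
    [1, 16, 40, 0, 16],
    [1, 24, 60, 0, 24],
    [1, 32, 80, 0, 32],
    [1, 40, 100, 0, 40],
    [1, 48, 120, 0, 48],
    [1, 56, 140, 0, 56],
    [1, 64, 158, 0, 64],
    [1, 72, 175, 0, 72],
    [1, 80, 195, 0, 80],
    [1, 80.8, 195.3, 0, 84.4],
    [1, 80.8, 195.3, 0, 84.4]
  ]
}}

```text
clock: 16.5
position: [421.4, 92.8, 197.1]
ee_rot: [-0.179, 0.984, -0.0, -0.001]
contact_force: [0.3, -0.5, 0.1]
gripper_width: 0.2
grasp_force: 0.0
```

Run:
```python
from h import *
goto((422.2,93.6,36),-159.4)
st=arm.read_state()
im=arm.get_image('wrist')
u=np.array([np.cos(np.radians(20.6)),np.sin(np.radians(20.6))]);H=np.array([501.8,123.5])
for p in [(*H,36),(*(H-180*u),25),(*(H-178*np.cos(.87)*u),36+178*np.sin(.87))]:
    q=proj('wrist',p,st);print(q.round());cv2.circle(im,tuple(int(round(v)) for v in q),3,(0,0,255),1)
t=arm.get_image('top')[60:244,140:385]
cv2.imwrite('pics/m6.png',np.hstack([cv2.resize(im,(400,300)),cv2.resize(t,(400,300))]))
```

```text
t 16.5 pos [421.4  92.8 197.1] yaw -159.4 j6 -1.81 shift [ -1.5   0.5 161.1] roll 0.030588319720209256
[258. 243.]
[258.  89.]
[259. 189.]
```

View pics/m6.png

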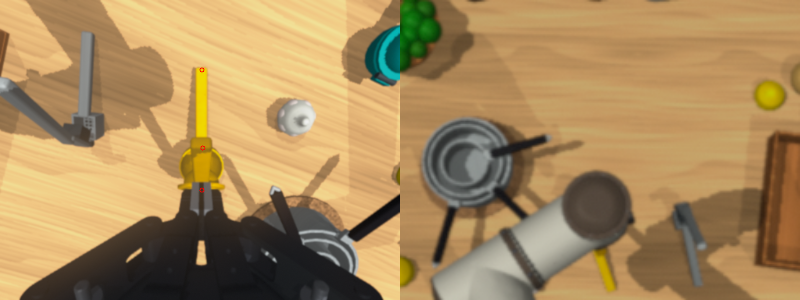

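>>> {"op": "drive_tool", "data": {
  "targets": [
    [1, 0, 0, 20, 0],
    [1, 0, 0, 35, 0],
    [1, 0, 0, 50, 0],
    [1, 0, 0, 65, 0],
    [1, 0, 0, 80, 0],
    [1, 0, 0, 95, 0],
    [1, 0, 0, 110, 0],
    [1, 0, 0, 125, 0],
    [1, 0, 0, 138, 0],
    [1, 0, 0, 148, 0],
    [1, 0, 0, 155, 0],
    [1, 0, 0, 156, 0]
  ]
}}

```text
clock: 17.8
position: [422.4, 93.3, 42.9]
ee_rot: [-0.18, 0.984, -0.001, -0.001]
contact_force: [-5.3, -0.7, 18.9]
gripper_width: 0.1
grasp_force: 9.3
```

>>> {"op": "drive_tool", "data": {
  "targets": [
    [1, 0, 0, 2, 0],
    [1, 0, 0, 4, 0],
    [1, 0, 0, 4, 0]
  ]
}}

```text
clock: 18.1
position: [422.5, 93.4, 42.2]
ee_rot: [-0.181, 0.984, -0.001, -0.0]
contact_force: [-14.8, -1.4, 42.6]
gripper_width: 0.0
grasp_force: 22.4
```

>>> {"op": "drive_tool", "data": {
  "targets": [
    [1, 0, 0, -8, 0],
    [1, 0, 0, -30, 0],
    [-1, 0, 0, -80, 0],
    [-1, 0, 0, -120, 0],
    [-1, 0, 0, -120, 0],
    [-1, 0, 0, -120, 0]
  ]
}}

```text
clock: 18.7
position: [422.9, 93.9, 159.0]
ee_rot: [-0.179, 0.984, 0.001, 0.001]
contact_force: [-0.4, 0.5, -0.6]
gripper_width: 57.8
grasp_force: 0.0
```

Run:
```python
from h import *
goto((427,95.4,13),-159.4)
st=arm.read_state()
im=arm.get_image('wrist')
u=np.array([np.cos(np.radians(20.6)),np.sin(np.radians(20.6))]);H=np.array([501.8,123.5])
for p in [(*H,46),(*(H-80*u),43),(*(H-180*u),43)]:
    q=proj('wrist',p,st);print(q.round());cv2.circle(im,tuple(int(round(v)) for v in q),3,(0,0,255),1)
cv2.imwrite('pics/w7.png',im)
```

```text
t 18.7 pos [422.9  93.9 159. ] yaw -159.4 j6 -1.81 shift [ -3.9  -0.2 146.1] roll 0.04320680293747614
[257. 263.]
[257. 192.]
[258.  83.]
```

View pics/w7.png

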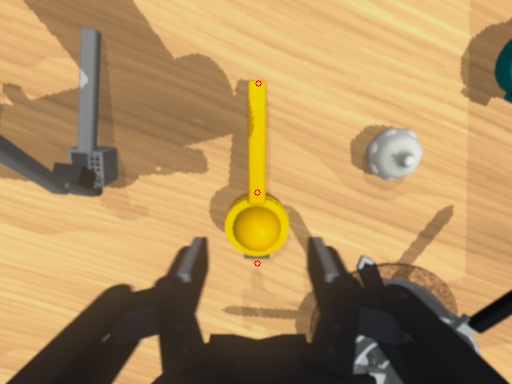

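>>> {"op": "drive_tool", "data": {
  "targets": [
    [-0.3, 8, 0, 40, 0],
    [-0.3, 8, 0, 85, 0],
    [-0.3, 8, 0, 125, 0],
    [-0.3, 8, 0, 146, 0],
    [-0.3, 8, 0, 146, 0],
    [1, 8, 0, 146, 0],
    [1, 8, 0, 146, 0],
    [1, 8, 0, 146, 0],
    [1, 8, 0, 146, 0],
    [1, 8, 0, 146, 0],
    [1, 8, 0, 146, 0]
  ]
}}

```text
clock: 19.85
position: [415.9, 91.2, 13.5]
ee_rot: [-0.179, 0.984, 0.0, 0.001]
contact_force: [-0.8, -0.7, 6.9]
gripper_width: 17.1
grasp_force: 59.8
```

>>> {"op": "drive_tool", "data": {
  "targets": [
    [1, 0, 0, -20, 0],
    [1, 0, 0, -60, 0],
    [1, 0, 0, -100, 0],
    [1, 0, 0, -140, 0],
    [1, 0, 0, -180, 0],
    [1, 0, 0, -180, 0]
  ]
}}

```text
clock: 20.45
position: [417.8, 92.2, 197.6]
ee_rot: [-0.18, 0.984, 0.002, 0.006]
contact_force: [0.8, 0.9, -2.6]
gripper_width: 17.0
grasp_force: 59.3
```

Run:
```python
from h import *
c=np.array([496,-317.6]);ex=np.array([np.cos(np.radians(-96.3)),np.sin(np.radians(-96.3))]);ey=np.array([-ex[1],ex[0]])
# hinge end towards +y of case (u=ey), press mid at neck -6 ; tcp = neck-13
for x in(-45,):
    p=c+x*ex+(-10)*ey; print(p.round(1)); goto((*p,190),173.7)
```

```text
[ 491.  -271.8]
t 20.4 pos [417.8  92.2 197.6] yaw -159.3 j6 -1.81 shift [  60.2 -366.3    6.2] roll 26.992894504015794
```

>>> {"op": "drive_tool", "data": {
  "targets": [
    [1, 3, -15, 0, 1],
    [1, 8, -45, 0, 3],
    [1, 14, -85, 0, 6],
    [1, 20, -125, 0, 9],
    [1, 27, -165, 0, 12],
    [1, 34, -205, 0, 15],
    [1, 40, -245, 0, 18],
    [1, 46, -280, 0, 21],
    [1, 52, -315, 0, 24],
    [1, 56, -342, 0, 26],
    [1, 59, -358, 0, 27],
    [1, 60, -366, 0, 27]
  ]
}}

```text
clock: 21.65
position: [487.1, -273.7, 190.7]
ee_rot: [0.056, 0.998, 0.001, -0.001]
contact_force: [-0.0, 0.2, -2.7]
gripper_width: 17.2
grasp_force: 59.3
```

>>> {"op": "drive_tool", "data": {
  "targets": [
    [1, 0, 0, 0, 0],
    [1, 0, 0, 30, 0],
    [1, 0, 0, 60, 0],
    [1, 0, 0, 60, 0]
  ]
}}

```text
clock: 22.05
position: [484.4, -270.5, 128.2]
ee_rot: [0.055, 0.998, 0.002, -0.005]
contact_force: [-0.7, -0.6, -3.1]
gripper_width: 16.9
grasp_force: 59.2
```

Run:
```python
from h import *
goto((491,-271.8,19),173.7)
im=arm.get_image('wrist');t=arm.get_image('top')[105:249,330:522]
cv2.imwrite('pics/m8.png',np.hstack([cv2.resize(im,(400,300)),cv2.resize(t,(400,300))]))
```

```text
t 22.1 pos [ 484.4 -270.5  128.2] yaw 173.7 j6 -1.46 shift [ -7.8  -0.9 109.2] roll -0.031056521475903764
```

View pics/m8.png

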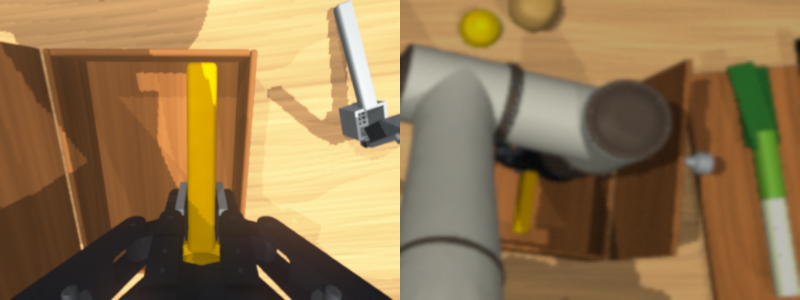

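>>> {"op": "drive_tool", "data": {
  "targets": [
    [1, -8, -5, 0, 0],
    [1, -8, -5, 25, 0],
    [1, -8, -5, 50, 0],
    [1, -8, -5, 75, 0],
    [1, -8, -5, 92, 0],
    [1, -8, -5, 102, 0],
    [1, -8, -5, 106, 0],
    [1, -8, -5, 106, 0]
  ]
}}

```text
clock: 22.95
position: [496.3, -279.1, 26.9]
ee_rot: [0.055, 0.998, -0.0, 0.001]
contact_force: [-0.7, -0.3, -3.1]
gripper_width: 17.4
grasp_force: 59.3
```

>>> {"op": "drive_tool", "data": {
  "targets": [
    [1, 0, 0, 3, 0],
    [1, 0, 0, 6, 0],
    [1, 0, 0, 6.5, 0],
    [1, 0, 0, 6.5, 0]
  ]
}}

```text
clock: 23.35
position: [495.4, -278.8, 20.0]
ee_rot: [0.055, 0.998, -0.0, 0.0]
contact_force: [-0.4, -1.3, -2.8]
gripper_width: 16.9
grasp_force: 59.3
```

>>> {"op": "drive_tool", "data": {
  "targets": [
    [0.1, 0, 0, 0, 0],
    [0.1, 0, 0, 0, 0],
    [0.1, 0, 0, 0, 0],
    [0.1, 0, 0, 0, 0],
    [0.1, 0, 0, -20, 0],
    [0.1, 0, 0, -60, 0],
    [0.1, 0, 0, -110, 0],
    [0.1, 0, 0, -160, 0],
    [1, 0, 0, -180, 0],
    [1, 0, 0, -180, 0]
  ]
}}

```text
clock: 24.35
position: [497.4, -279.1, 204.4]
ee_rot: [0.055, 0.998, -0.001, 0.005]
contact_force: [0.0, -1.0, 0.1]
gripper_width: 10.3
grasp_force: 0.0
```

Run:
```python
from h import *
u=np.array([np.cos(np.radians(13.1)),np.sin(np.radians(13.1))]);H=np.array([493.8,-67.3])
p=H-58*u;print(p);goto((*p,200),-166.9)
im=arm.get_image('wrist')
t=arm.get_image('top').astype(int);d=np.abs(t-np.load('pics/c1.npy').astype(int)).max(2)
u_,v=proj('top',(450,-77,30)).astype(int);print('garlic diff',d[v-18:v+18,u_-18:u_+18].mean())
t=t.astype(np.uint8)[85:229,250:442]
cv2.imwrite('pics/m9.png',np.hstack([cv2.resize(im,(400,300)),cv2.resize(t,(400,300))]))
```

```text
[437.3093939  -80.44577583]
t 24.4 pos [ 497.4 -279.1  204.4] yaw 173.7 j6 -1.45 shift [ 81.7 190.8   3.4] roll -19.42883767495516
garlic diff 3.361882716049383
```

View pics/m9.png

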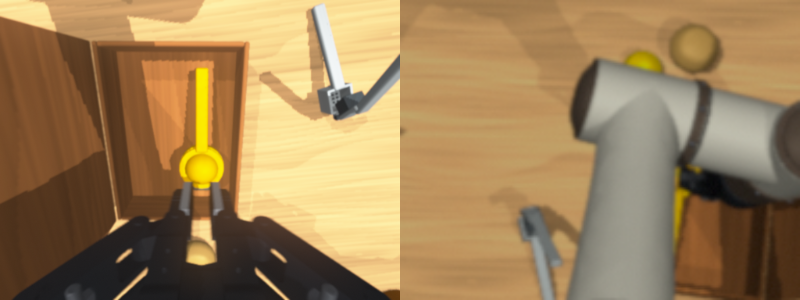

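>>> {"op": "drive_tool", "data": {
  "targets": [
    [1, 20, 45, 0, -5],
    [1, 40, 90, 0, -10],
    [1, 60, 135, 0, -15],
    [1, 80, 180, 0, -19.4],
    [1, 88, 192, 0, -19.4],
    [1, 88, 192, 0, -19.4],
    [1, 88, 192, 0, -19.4]
  ]
}}

```text
clock: 25.15
position: [428.7, -78.1, 198.7]
ee_rot: [-0.114, 0.993, -0.0, -0.001]
contact_force: [0.4, -0.2, 0.3]
gripper_width: 0.3
grasp_force: 0.0
```

```bash
cat > gar.py <<'E'
from h import *
u=np.array([np.cos(np.radians(13.1)),np.sin(np.radians(13.1))]);H=np.array([493.8,-67.3])
goto((*(H-65*u),45),-166.9)
st=arm.read_state();im=arm.get_image('wrist');cv2.imwrite('pics/wg.png',im)
for p in [(*H,34),(*(H-53*u),30),(*(H-153*u),24),(*(H-153*u),43)]: print(proj('wrist',p,st).round(),end=' ')
s=cv2.cvtColor(im,cv2.COLOR_BGR2HSV)[:,:,1]; m=s<60
for r in range(60,300,15):
    c=np.where(m[r,190:330])[0]+190
    print(r,(c.min(),c.max(),len(c)) if len(c) else None)
E
python3 gar.py
```

```text
t 25.1 pos [428.7 -78.1 198.7] yaw -166.9 j6 -1.54 shift [ -1.3  -4.3 153.7] roll -0.018718862142719672
[254. 227.] [254. 185.] [254.  95.] [254.  95.] 60 None
75 None
90 None
105 (np.int64(246), np.int64(258), 13)
120 (np.int64(246), np.int64(259), 14)
135 (np.int64(246), np.int64(259), 14)
150 (np.int64(246), np.int64(259), 14)
165 (np.int64(247), np.int64(259), 13)
180 (np.int64(240), np.int64(259), 20)
195 (np.int64(240), np.int64(267), 28)
210 (np.int64(240), np.int64(267), 28)
225 (np.int64(243), np.int64(263), 21)
240 (np.int64(246), np.int64(268), 18)
255 (np.int64(244), np.int64(271), 22)
270 (np.int64(247), np.int64(268), 18)
285 None
```

>>> {"op": "drive_tool", "data": {
  "targets": [
    [1, 0, -4, 10, 0],
    [1, 0, -4, 35, 0],
    [1, 0, -4, 50, 0],
    [1, 0, -4, 65, 0],
    [1, 0, -4, 80, 0],
    [1, 0, -4, 95, 0],
    [1, 0, -4, 110, 0],
    [1, 0, -4, 122, 0],
    [1, 0, -4, 134, 0],
    [1, 0, -4, 142, 0],
    [1, 0, -4, 149, 0],
    [1, 0, -4, 151, 0]
  ]
}}

```text
clock: 26.4
position: [429.6, -82.7, 47.8]
ee_rot: [-0.113, 0.994, -0.0, -0.001]
contact_force: [0.3, 0.0, 0.4]
gripper_width: 0.2
grasp_force: 0.4
```

>>> {"op": "drive_tool", "data": {
  "targets": [
    [1, 0, 0, 2, 0],
    [1, 0, 0, 2, 0]
  ]
}}

```text
clock: 26.6
position: [430.3, -82.2, 46.8]
ee_rot: [-0.114, 0.994, 0.0, 0.0]
contact_force: [-0.7, 0.4, -0.1]
gripper_width: -0.2
grasp_force: 0.0
```

>>> {"op": "drive_tool", "data": {
  "targets": [
    [1, 0, 0, 2, 0],
    [1, 0, 0, 4, 0],
    [1, 0, 0, 4, 0]
  ]
}}

```text
clock: 26.9
position: [430.2, -82.0, 42.8]
ee_rot: [-0.114, 0.994, 0.0, 0.0]
contact_force: [0.9, -1.6, -0.5]
gripper_width: 0.1
grasp_force: 0.0
```

>>> {"op": "drive_tool", "data": {
  "targets": [
    [1, 0, 0, 1.5, 0],
    [1, 0, 0, 1.5, 0]
  ]
}}

```text
clock: 27.1
position: [430.3, -82.1, 41.9]
ee_rot: [-0.114, 0.994, -0.0, 0.0]
contact_force: [-1.7, -0.3, 6.1]
gripper_width: -0.2
grasp_force: 2.9
```

```bash
python3 gar.py
```

```text
t 27.1 pos [430.3 -82.1  41.9] yaw -166.9 j6 -1.53 shift [-0.2  0.  -3.1] roll -0.029594811634638063
[258. 326.] [258. 256.] [258.  91.] [259.  90.] 60 None
75 None
90 (np.int64(241), np.int64(268), 28)
105 (np.int64(241), np.int64(268), 28)
120 (np.int64(241), np.int64(268), 28)
135 (np.int64(241), np.int64(268), 28)
150 (np.int64(242), np.int64(268), 27)
165 (np.int64(242), np.int64(268), 27)
180 (np.int64(242), np.int64(269), 28)
195 (np.int64(242), np.int64(268), 27)
210 (np.int64(243), np.int64(268), 26)
225 (np.int64(243), np.int64(268), 26)
240 (np.int64(243), np.int64(269), 23)
255 (np.int64(234), np.int64(272), 28)
270 (np.int64(244), np.int64(271), 28)
285 (np.int64(230), np.int64(280), 50)
```

>>> {"op": "drive_tool", "data": {
  "targets": [
    [1, 0, 0, 1.5, 0],
    [1, 0, 0, 2.5, 0],
    [1, 0, 0, 2.5, 0]
  ]
}}

```text
clock: 27.45
position: [430.4, -82.2, 41.3]
ee_rot: [-0.114, 0.993, -0.0, 0.0]
contact_force: [-8.8, 2.4, 24.5]
gripper_width: 0.1
grasp_force: 12.7
```

>>> {"op": "drive_tool", "data": {
  "targets": [
    [1, 0, 0, -8, 0],
    [1, 0, 0, -30, 0],
    [-0.3, 0, 0, -80, 0],
    [-0.3, 0, 0, -110, 0],
    [-0.3, 0, 0, -110, 0],
    [-0.3, 0, 0, -110, 0]
  ]
}}

```text
clock: 28.05
position: [430.1, -81.9, 149.2]
ee_rot: [-0.113, 0.994, 0.0, 0.001]
contact_force: [-0.1, 0.1, 0.1]
gripper_width: 55.3
grasp_force: 0.0
```

```bash
python3 gar.py
```

```text
t 28.1 pos [430.1 -81.9 149.2] yaw -167.0 j6 -1.53 shift [-1.000e-01 -2.000e-01  1.042e+02] roll -0.07585375929457427
[258. 246.] [258. 198.] [258.  93.] [258.  93.] 60 None
75 None
90 (np.int64(250), np.int64(261), 12)
105 (np.int64(247), np.int64(263), 17)
120 (np.int64(248), np.int64(263), 16)
135 (np.int64(248), np.int64(263), 16)
150 (np.int64(248), np.int64(263), 16)
165 (np.int64(248), np.int64(263), 16)
180 (np.int64(249), np.int64(263), 15)
195 (np.int64(249), np.int64(263), 15)
210 (np.int64(240), np.int64(272), 33)
225 (np.int64(241), np.int64(272), 32)
240 (np.int64(195), np.int64(320), 39)
255 (np.int64(190), np.int64(328), 18)
270 (np.int64(190), np.int64(329), 8)
285 None
```

>>> {"op": "drive_tool", "data": {
  "targets": [
    [-0.3, 0, -1, 40, 0],
    [-0.3, 0, -1, 85, 0],
    [-0.3, 0, -1, 120, 0],
    [-0.3, 0, -1, 136, 0],
    [-0.3, 0, -1, 136, 0],
    [1, 0, -1, 136, 0],
    [1, 0, -1, 136, 0],
    [1, 0, -1, 136, 0],
    [1, 0, -1, 136, 0],
    [1, 0, -1, 136, 0],
    [1, 0, -1, 136, 0]
  ]
}}

```text
clock: 29.2
position: [431.0, -83.0, 13.8]
ee_rot: [-0.114, 0.994, -0.0, 0.001]
contact_force: [-1.4, 0.1, 6.7]
gripper_width: 15.0
grasp_force: 59.3
```

>>> {"op": "drive_tool", "data": {
  "targets": [
    [1, 0, 0, -20, 0],
    [1, 0, 0, -60, 0],
    [1, 0, 0, -100, 0],
    [1, 0, 0, -140, 0],
    [1, 0, 0, -170, 0],
    [1, 0, 0, -170, 0]
  ]
}}

```text
clock: 29.8
position: [432.7, -82.9, 187.1]
ee_rot: [-0.114, 0.993, -0.0, 0.005]
contact_force: [-0.4, 0.0, -2.8]
gripper_width: 15.0
grasp_force: 59.1
```

Run:
```python
from h import *
c=np.array([496,-317.6]);ex=np.array([np.cos(np.radians(-96.3)),np.sin(np.radians(-96.3))]);ey=np.array([-ex[1],ex[0]])
p=c+40*ex+5*ey; print(p.round(1)); goto((*p,180),173.7)
```

```text
[ 496.6 -357.9]
t 29.8 pos [432.7 -82.9 187.1] yaw -166.9 j6 -1.53 shift [  -0.  -282.4    7.4] roll 19.36263877318038
```

>>> {"op": "drive_tool", "data": {
  "targets": [
    [1, 0, -15, 0, 1],
    [1, 0, -45, 0, 3],
    [1, 0, -80, 0, 6],
    [1, 0, -115, 0, 9],
    [1, 0, -150, 0, 12],
    [1, 0, -185, 0, 15],
    [1, 0, -220, 0, 17],
    [1, 0, -250, 0, 19],
    [1, 0, -268, 0, 19.4],
    [1, 0, -274, 0, 19.4],
    [1, 0, -274, 0, 19.4]
  ]
}}

```text
clock: 30.9
position: [491.2, -350.0, 180.8]
ee_rot: [0.056, 0.998, 0.001, -0.002]
contact_force: [-0.2, -0.1, -2.5]
gripper_width: 14.8
grasp_force: 59.1
```

>>> {"op": "drive_tool", "data": {
  "targets": [
    [1, 0, 0, 20, 0],
    [1, 0, 0, 40, 0],
    [1, 0, 0, 60, 0],
    [1, 0, 0, 60, 0]
  ]
}}

```text
clock: 31.3
position: [489.5, -347.6, 119.4]
ee_rot: [0.055, 0.998, 0.002, -0.004]
contact_force: [0.3, -0.6, -1.6]
gripper_width: 15.1
grasp_force: 59.0
```

Run:
```python
from h import *
c=np.array([496,-317.6]);ex=np.array([np.cos(np.radians(-96.3)),np.sin(np.radians(-96.3))]);ey=np.array([-ex[1],ex[0]])
p=c+32*ex+5*ey; goto((*p,20),173.7)
```

```text
t 31.3 pos [ 489.5 -347.6  119.4] yaw 173.7 j6 -1.33 shift [-8.9 -1.8 99.3] roll -0.04333070924892013
```

>>> {"op": "drive_tool", "data": {
  "targets": [
    [1, -2, 0, 20, 0],
    [1, -2, 0, 40, 0],
    [1, -2, 0, 60, 0],
    [1, -2, 0, 80, 0],
    [1, -2, 0, 90, 0],
    [1, -2, 0, 94, 0],
    [1, -2, 0, 94, 0]
  ]
}}

```text
clock: 32.0
position: [494.0, -348.8, 28.7]
ee_rot: [0.055, 0.998, 0.001, -0.001]
contact_force: [0.4, 5.8, -3.4]
gripper_width: 14.9
grasp_force: 59.8
```

>>> {"op": "drive_tool", "data": {
  "targets": [
    [1, 0, 0, 3, 0],
    [1, 0, 0, 5, 0],
    [1, 0, 0, 5, 0]
  ]
}}

```text
clock: 32.3
position: [494.9, -349.5, 24.8]
ee_rot: [0.055, 0.998, 0.0, 0.001]
contact_force: [2.0, 4.4, -1.9]
gripper_width: 15.3
grasp_force: 59.7
```

>>> {"op": "drive_tool", "data": {
  "targets": [
    [1, 0, 0, 3, 0],
    [1, 0, 0, 5, 0],
    [1, 0, 0, 5, 0]
  ]
}}

```text
clock: 32.6
position: [495.1, -349.4, 20.0]
ee_rot: [0.055, 0.998, -0.0, 0.001]
contact_force: [1.6, 4.7, -2.2]
gripper_width: 14.9
grasp_force: 60.0
```

>>> {"op": "drive_tool", "data": {
  "targets": [
    [0.2, 0, 0, 0, 0],
    [0.2, 0, 0, 0, 0],
    [0.2, 0, 0, 0, 0],
    [0.2, 0, 0, 0, 0],
    [0.2, 0, 0, -20, 0],
    [0.2, 0, 0, -50, 0],
    [0.2, 0, 0, -90, 0],
    [0.2, 0, 0, -140, 0],
    [1, 0, 0, -190, 0],
    [1, 0, 0, -240, 0],
    [1, 0, 0, -250, 0],
    [1, 0, 0, -250, 0]
  ]
}}

```text
clock: 33.8
position: [495.2, -351.0, 273.6]
ee_rot: [0.055, 0.998, -0.002, 0.004]
contact_force: [-0.4, -0.4, -0.4]
gripper_width: -0.1
grasp_force: 0.0
```

Run:
```python
from h import *
c=np.array([496,-317.6]);ex=np.array([np.cos(np.radians(-96.3)),np.sin(np.radians(-96.3))]);ey=np.array([-ex[1],ex[0]])
print('lid push pts');
for x,y in((160,-80),(160,80)): print((c+x*ex+y*ey).round())
p=c+160*ex+70*ey; goto((*p,290),173.7)
st=arm.read_state(); im=arm.get_image('wrist');cv2.imwrite('pics/w10.png',im)
for nm,p in dict(hingeN=(366.3,-393.3,70),hingeF=(607.3,-421.3,70)).items(): print(nm,proj('wrist',p,st).round())
t=arm.get_image('top');cv2.imwrite('pics/t10.png',t)
```

```text
lid push pts
[ 399. -468.]
[ 558. -485.]
t 33.8 pos [ 495.2 -351.   273.6] yaw 173.7 j6 -1.33 shift [ -67.4 -126.7  -15.4] roll -0.04370757650355017
hingeN [209.  59.]
hingeF [218. 246.]
```

>>> {"op": "drive_tool", "data": {
  "targets": [
    [1, 0, 0, -36, 0],
    [1, 20, -40, -40, 0],
    [1, 40, -80, -40, 0],
    [1, 63, -120, -40, 0],
    [1, 63, -155, -40, 0],
    [1, 63, -155, -40, 0],
    [1, 63, -155, -40, 0]
  ]
}}

```text
clock: 34.6
position: [413.5, -497.4, 305.9]
ee_rot: [0.056, 0.998, 0.002, -0.002]
contact_force: [-0.2, 0.0, 1.1]
gripper_width: -0.1
grasp_force: 0.0
```

Run:
```python
from h import *
c=np.array([496,-317.6]);ex=np.array([np.cos(np.radians(-96.3)),np.sin(np.radians(-96.3))]);ey=np.array([-ex[1],ex[0]])
goto((*(c+187*ex-60*ey),205),173.7)
im=arm.get_image('wrist');t=arm.get_image('top')[105:249,330:522]
cv2.imwrite('pics/m11.png',np.hstack([cv2.resize(im,(400,300)),cv2.resize(t,(400,300))]))
```

```text
t 34.6 pos [ 413.5 -497.4  305.9] yaw 173.5 j6 -1.06 shift [ -2.7   0.5 100.9] roll -0.1528099141489463
```

View pics/m11.png

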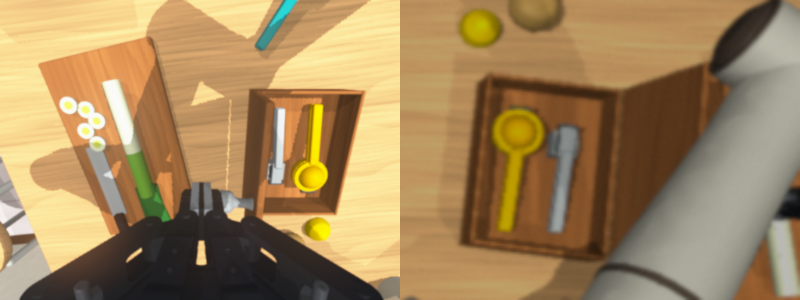

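Run:
```python
from h import *
c=np.array([496,-317.6]);ex=np.array([np.cos(np.radians(-96.3)),np.sin(np.radians(-96.3))]);ey=np.array([-ex[1],ex[0]])
st=arm.read_state()
for th in(1.5,1.65,1.8,1.9):
    P=lambda r,h,y:(*(c+(92-r*np.cos(th)+h*np.sin(th))*ex+y*ey),70+r*np.sin(th)+h*np.cos(th))
    print(th,[(proj('wrist',P(r,h,y),st)*.78).round() for r,h,y in((155,43,0),(185,0,-125),(185,0,125))],np.round(P(155,43,0)))
print(proj('wrist',st['position'],st)*.78)
```

```text
1.5 [array([254., 205.]), array([323., 101.]), array([287., 302.])] [ 482. -441.  228.]
1.65 [array([234., 202.]), array([291., 101.]), array([265., 302.])] [ 480. -464.  221.]
1.8 [array([215., 197.]), array([260., 100.]), array([242., 299.])] [ 477. -486.  211.]
1.9 [array([204., 194.]), array([239.,  99.]), array([228., 295.])] [ 476. -499.  203.]
[202.02450499 193.8169618 ]
```

>>> {"op": "drive_tool", "data": {
  "targets": [
    [1, 0, 0, 40, 0],
    [1, 0, 0, 80, 0],
    [1, 0, 0, 101, 0],
    [1, 0, 15, 101, 0],
    [1, 0, 30, 101, 0],
    [1, 0, 45, 101, 0],
    [1, 0, 60, 101, 0],
    [1, 0, 75, 101, 0],
    [1, 0, 90, 101, 0],
    [1, 0, 105, 101, 0]
  ]
}}

```text
clock: 35.7
position: [427.0, -391.9, 210.3]
ee_rot: [0.055, 0.998, -0.001, 0.002]
contact_force: [0.6, -0.7, -0.1]
gripper_width: -0.1
grasp_force: 0.7
```

>>> {"op": "drive_tool", "data": {
  "targets": [
    [1, 0, 15, 7, 0],
    [1, 0, 30, 18, 0],
    [1, 0, 45, 30, 0],
    [1, 0, 60, 42, 0],
    [1, 0, 72, 56, 0],
    [1, 0, 84, 72, 0],
    [1, 0, 94, 84, 0],
    [1, 0, 100, 92, 0]
  ]
}}

```text
clock: 36.5
position: [437.1, -292.0, 115.6]
ee_rot: [0.055, 0.998, 0.0, 0.0]
contact_force: [-0.9, -1.5, 0.8]
gripper_width: -0.0
grasp_force: 0.5
```

Run:
```python
from h import *
c=np.array([496,-317.6]);ex=np.array([np.cos(np.radians(-96.3)),np.sin(np.radians(-96.3))]);ey=np.array([-ex[1],ex[0]])
st=arm.read_state();d=st['position'][:2]-c;print('case xy',d@ex,d@ey,st['position'],st['contact_force'].round(1))
```

```text
case xy -18.962808703349168 -61.34781661492227 [ 437.10353633 -292.01974815  115.61009703] [-0.9 -1.5  0.8]
```

>>> {"op": "drive_tool", "data": {
  "targets": [
    [1, 0, 8, 10, 0],
    [1, 0, 16, 20, 0],
    [1, 0, 22, 28, 0],
    [1, 0, 25, 33, 0],
    [1, 0, 25, 35, 0]
  ]
}}

```text
clock: 37.0
position: [439.5, -268.2, 80.1]
ee_rot: [0.055, 0.998, 0.0, -0.001]
contact_force: [-1.5, -0.1, -0.1]
gripper_width: -0.1
grasp_force: 0.4
```

>>> {"op": "drive_tool", "data": {
  "targets": [
    [1, 0, 0, 2, 0],
    [1, 0, 0, 3, 0],
    [1, 0, 0, 3, 0]
  ]
}}

```text
clock: 37.3
position: [439.8, -268.7, 78.6]
ee_rot: [0.056, 0.998, 0.0, 0.0]
contact_force: [-0.9, 2.5, 4.9]
gripper_width: 0.2
grasp_force: 2.5
```

Contact is at lid-shut height. I'll press a little firmer, then retract and check everything numerically.

>>> {"op": "drive_tool", "data": {
  "targets": [
    [1, 0, 0, 1, 0],
    [1, 0, 0, 2, 0],
    [1, 0, 0, 2, 0]
  ]
}}

```text
clock: 37.6
position: [439.9, -268.8, 78.4]
ee_rot: [0.055, 0.998, -0.0, 0.0]
contact_force: [-4.6, 6.3, 16.9]
gripper_width: 0.1
grasp_force: 8.4
```

>>> {"op": "drive_tool", "data": {
  "targets": [
    [1, 0, 0, -20, 0],
    [1, 0, 0, -70, 0],
    [1, 0, 0, -120, 0],
    [1, 60, 0, -160, 0],
    [1, 60, 0, -160, 0],
    [1, 60, 0, -160, 0]
  ]
}}

```text
clock: 38.2
position: [379.2, -262.4, 238.6]
ee_rot: [0.056, 0.998, -0.001, 0.003]
contact_force: [1.1, -0.0, -0.1]
gripper_width: -0.0
grasp_force: 0.0
```

Run:
```python
from h import *
from scipy.optimize import minimize_scalar
t=arm.get_image('top');w=arm.get_image('wrist');sc=arm.get_image('scene')
cv2.imwrite('pics/t12.png',t);cv2.imwrite('pics/w12.png',w);cv2.imwrite('pics/s12.png',sc)
c=np.array([496,-317.6]);ex=np.array([np.cos(np.radians(-96.3)),np.sin(np.radians(-96.3))]);ey=np.array([-ex[1],ex[0]])
# knob: steel, low saturation, in scene and top
st=arm.read_state()
for n,im in(('top',t),('scene',sc)):
    q=proj(n,(*(c-63*ex),100)); x,y=q.astype(int); r=12
    s=cv2.cvtColor(im,cv2.COLOR_BGR2HSV)[y-r:y+r,x-r:x+r,1]; m=s<70
    ys,xs=np.where(m); print(n,q.round(),m.sum(),(xs.mean()+x-r,ys.mean()+y-r) if m.any() else None)
```

```text
top [379. 180.] 446 (np.float64(376.77354260089686), np.float64(182.1031390134529))
scene [148. 194.] 74 (np.float64(147.33783783783784), np.float64(192.6891891891892))
```

Run:
```python
from h import *
t=cv2.imread('pics/t12.png');t0=cv2.imread('pics/t10.png')
u,v=proj('top',(560,328,70)).astype(int)
d=cv2.absdiff(t,t0).max(2)[v-50:v+60,u-50:u+60]; print('diff',d.mean())
m6=cv2.imread('pics/m6.png')[:,400:]; a=cv2.resize(t[60:244,140:385],(400,300))
d=cv2.absdiff(m6,a).max(2); print('vs m6', d[110:210,10:125].mean())
g=cv2.cvtColor(cv2.resize(t[v-50:v+50,u-50:u+50],None,fx=6,fy=6,interpolation=cv2.INTER_CUBIC),cv2.COLOR_BGR2GRAY)
for nm,R0,z in(('a',80,70),('b',67,74),('d',42,78)):
    r=R0*464/(1439-z)*6
    C=cv2.HoughCircles(g,cv2.HOUGH_GRADIENT,1,400,param1=80,param2=15,minRadius=int(r-7),maxRadius=int(r+5))
    if C is not None:
        x,y,rr=C[0,0];print(nm,r.__round__(),rr,back('top',(u-50+x/6,v-50+y/6),z).round(1))
```

```text
diff 6.30595041322314
vs m6 7.064608695652174
```

```bash
python3 -c "
from bench import arm
print(arm.job_done())"
```

```text
the job is handed in; nothing more can be done
None
```

The job is handed in at about 38 s and I got no verdict back: pan_b and pan_d are nested in pan_a with handles about 60° apart (pan_c was absent), both presses are folded in the case, and the lid is shut by press height and knob position (the last pan check compared images by code only, as I had used all 14 views).

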